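# Lengthen the short telescopic leg by one hole

## Task

Two telescopic legs of a tray stand lie strapped in cradles on the bench, and one is a hole shorter than the other. Press the shorter leg's snap button flush and draw its inner tube out by the foot to the next hole, until the button springs up there and both legs are the same length. Do not shift the tube of the longer leg, and let go at the end.

Things in the scene. Friction and masses are not known exactly. Their poses are not given: they have to be found in the camera images.
- leg_short: Shorter leg, fixed in a cradle with 60x170 mm base: square aluminium outer tube 34 mm wide, 160 long, top 54 mm above the bench, a 14 mm strap at each end (59 high). Origin: on the bench under its middle; own z up, own y along it: mouth at y -0.080, inner tube pulls out to -y. Three 16 mm holes in the top at y +0.035, -0.005, -0.045. Button at x 0, y +0.035 at the start, crown at z 0.060.
- short_tube (a joint): How far the shorter leg's inner tube is drawn out, m: 0 first hole (start), 0.040 next, 0.080 last. Locked, with 2.5 mm play, while the button is up in a hole. When the button is pressed flush a spring (4 N) moves the tube out 9 to 15 mm, so the button is caught under the wall and stays down. Then pull the foot (2 to 6 N); at the next hole the button springs up and stops the tube; pull till it stops.
- short_button (a joint): How far the shorter leg's snap button (smooth steel, 12 mm diameter, moves with the inner tube) is pressed down, m: 0 standing up in a hole, 6 mm proud; 0.006 flush with the tube's top; at least 0.006 while under the wall between holes. Spring: 1 N at the top, 3 N flush. Pressing until the finger meets the tube's top is right.
- short_foot (a point): Centre of the grip of the black foot on the shorter leg's inner tube, 37 mm above the bench; it moves with the tube, at the start at y -0.130 in leg_short's axes. Same axes as leg_short. The grip is 30 mm wide and high, 40 mm long along y, with a round flange of 42 mm diameter, 8 mm thick, on its outer (-y) end; grasp it from above, fingers closing along x.
- long_tube: Inner tube with foot of the longer leg, which must stay put; that leg is like the shorter one but its button is in the middle hole. Origin: centre of its foot's grip, 37 mm above the bench; own y points from there along its outer tube, whose mouth lies 90 mm and far end 250 mm from here, in a cradle 60 mm wide.

How it is judged:
By the outcome, as a careful person would: the job done as asked, in the order asked, and still so for the second after the job is handed in, with the robot touching nothing.
It also fails if it takes over 35 s, if anything falls off the work surface, if the arm or the gripper's body presses on something with over 40 N, if the wrist force passes 120 N, or if a joint passes its speed limit or range.

## Robot

A 7-joint arm with a two-finger parallel gripper is mounted at the origin on a cart in front of the work surface, level with it; the furniture and walls round the work are solid. World frame = base frame: x ahead of the robot, y to its left, z up, the work surface at z = 0. Lengths are in m, angles in rad, forces in N, time in s.
With the tool pointing down it reaches from about 0.425 to 0.825 m from the base axis. Payload 3.6 kg.
Tool frame: the origin (TCP) lies where the fingers leave the gripper's body, on its centre line; the fingertips stand 73 mm ahead of it and the grasp point (between the pads) lies 54 mm ahead of it; z points along the fingers, y is the line along which they close (so a half turn about z gives the same grasp; the last joint's range is limited). The gripper opens to 85 mm and grips with 20 to 120 N. Pads are 22 mm wide; open, the fingers measure 114 mm over their backs; the gripper's body (76 mm by 85 mm) begins 54 mm behind the grasp point. The pads swing forward as they close: fully open they stand 13 mm farther back than shut.
Start: joints at [1.321, 0.615, -0.013, 1.423, 0.008, 1.103, -0.04], TCP at [0.144, -0.634, 0.304] pointing down, gripper open.
Joint ranges: [-3.12, 3.12], [-0.3, 2.06], [-1.34, 1.32], [0.26, 2.42], [-1.36, 4.5], [0.01, 1.98], [-2.84, 2.84]. Speed limits (rad/s): [2.79, 2.79, 3.14, 3.14, 3.14, 3.14, 3.14].

## Interface

Orientations are given as a unit quaternion [x, y, z, w].
In Python, from rig import env, imaging gives the robot as it stands. The module is installed in compiled form; this text tells all that it offers.
- The arm moves only by the tool send_rows, never from a script. Its argument "deltas" is text: rows parted by semicolons, each of 6 numbers parted by spaces: the shift along the tool's x, y, z in m, then the turn, a rotation vector about the tool's x, y, z in degrees. A call has 1 to 12 rows; each row shifts and turns the commanded pose from where the row before left it, along the tool's axes as they then stand; what a row does not reach is not made up. A row lasts 1/10 s, in which the tool goes at most 50 mm and 8.59 degrees, less where a joint would pass 70% of its speed; a pose out of reach is approached as far as the arm can. A call is refused whole if a number of a shift passes 0.05 or a number of a turn 8.59, either way. A call with a gripper value outside its range is refused whole. "grip" is the closure, from -1 (fully open) to 1 (shut), set as the call begins (left out, the last holds). The fingers move at their own pace and stop on an object; "grip_force" is the grip in N (left out, the last holds). Time passes only in rows, so rows that do not move let the fingers close. It gives the time, the measured TCP pose, the force, the opening and the grip force at its end, in the units of the state.
- env.get_obs(): the state, without advancing time (a new reading comes with each control period).
- imaging.grab_frame(name): name is "scene" or "top" or "wrist"; returns the picture (480x640x3 uint8, red, green, blue); there is no depth.
- imaging.calibration(name): a dict with "fx", "fy", "cx", "cy" (pixels), "D" ([k1, k2, p1, p2, k3] as OpenCV has them; the pictures are not rectified), "R" (3x3) and "t" (3): a world point X has camera coordinates R X + t. Camera axes: x right, y down, z forward; pixel columns grow to the right and rows downward; lengths in m; the calibration is good to about 2 mm. A picture is of the moment at which its call begins: read the wrist's pose just before it. calibration takes no time and is no camera call; for the wrist camera it gives the pose at the moment of the call.
- env.sign_off(): hands the job in; it is judged then, once.
The state is a dict: "t": time; "joints": joint angles; "joint_velocities": joint speeds; "joint_efforts": joint torques, N m; "eef_pos": TCP position; "eef_rot": TCP orientation; "wrist_force": force on the tool from outside, world axes, zero at the start; "ft_torque": the same for the moment, N m; "opening": finger opening in m; "gripper_force": force on a finger pad.
Only numpy, scipy, OpenCV 4.12 (cv2) and the standard library are available. Lean on these libraries where they do the work, as an engineer would, in place of code of your own. Each camera call takes 0.05 s, during which the arm holds its last target. There are 200 camera calls.

## Working session

There is one attempt and no reset: what is moved stays moved. The work goes in short steps, Python scripts to look and compute and a tool call to move; the robot and the scene stay as the last step left them, time stands still between calls to the robot, and variables do not carry over. Pictures are saved under pics/ and viewed, at most 10 in all, crops included, and the job is handed in when it is done.

Besides the shell and the picture viewer there is one more tool, called after "Emit:" by a JSON object that holds its "op" and its "data", one argument or row to a line. send_rows: Moves the arm, as the interface text tells. Its arguments: {"type":"object","properties":{"deltas":{"type":"string"},"grip":{"type":"number"},"grip_force":{"type":"number"}},"required":["deltas"]}

```bash
mkdir -p pics
python3 - <<'E'
from rig import env, imaging
import cv2,numpy as np
o=env.get_obs();print(o)
for n in("top","scene"):
    c=imaging.calibration(n);print(n,c)
    cv2.imwrite(f"pics/{n}0.png",imaging.grab_frame(n)[:,:,::-1])
E
```

```text
{'t': 0.0, 'joints': array([ 1.32053413,  0.61591563, -0.0126277 ,  1.424919  ,  0.00807236,
        1.10339723, -0.04039205]), 'joint_velocities': array([-0.00110099, -0.00069665,  0.00210547, -0.00014231, -0.00096917,
        0.00139531, -0.00049372]), 'joint_efforts': array([-8.91154286e-05, -4.69212055e+01,  2.59281741e-01, -1.71030897e+01,
        9.89228458e-03,  9.62763821e-03, -1.34505953e-06]), 'eef_pos': array([ 0.14412741, -0.63321927,  0.30273353]), 'eef_rot': array([ 9.93743016e-01,  1.11683215e-01, -1.47962610e-04, -1.28649456e-03]), 'wrist_force': array([ 0.20478571, -0.3402258 ,  0.2666663 ]), 'ft_torque': array([ 0.00224172, -0.0306613 ,  0.01159906]), 'gripper_force': 0.0, 'opening': 0.08530725430608116}
top {'fx': 582.0076521108994, 'fy': 582.0076521108994, 'cx': 325.1753101214179, 'cy': 233.52623939607122, 'D': array([-0.06896357,  0.        ,  0.        ,  0.        ,  0.        ]), 'R': array([[ 6.53352630e-04, -9.99347229e-01, -3.61204776e-02],
       [-9.95358097e-01,  2.82628326e-03, -9.61991205e-02],
       [ 9.62384112e-02,  3.60156618e-02, -9.94706510e-01]]), 't': array([-0.03900735,  0.53263311,  0.85540653])}
scene {'fx': 436.08019461892655, 'fy': 436.08019461892655, 'cx': 319.82059687184176, 'cy': 239.74574136091258, 'D': array([0.01242692, 0.        , 0.        , 0.        , 0.        ]), 'R': array([[-0.84698086, -0.53115044,  0.02241936],
       [-0.30035713,  0.44330654, -0.84455012],
       [ 0.43864452, -0.7220516 , -0.53500698]]), 't': array([0.41746222, 0.26387939, 0.61700288])}
```

View pics/top0.png

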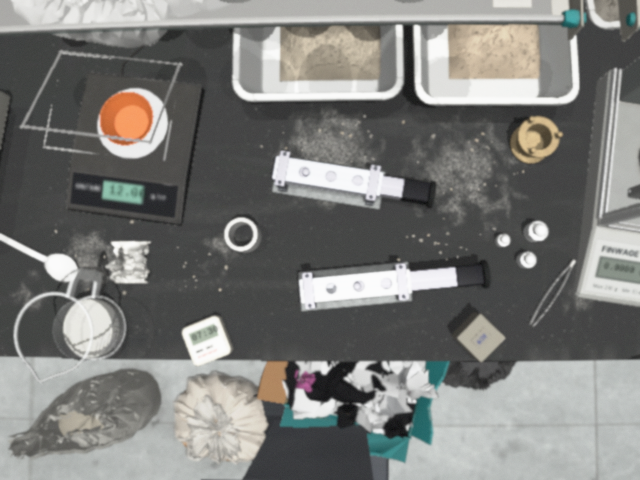

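View pics/scene0.png

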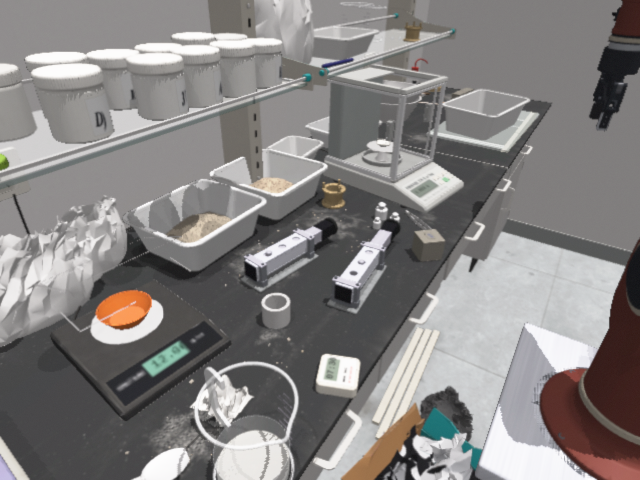

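The top view shows the shorter leg at the far row (outer tube about (275–380, 155–200), foot at about (417,190)). The longer leg is nearer, with its foot at (470,273). Both feet point toward world -y.

Run:
```python
import cv2
im=cv2.imread("pics/top0.png")
cv2.imwrite("pics/c1.png",cv2.resize(im[140:220,260:450],None,fx=4,fy=4,interpolation=cv2.INTER_CUBIC))
```

```text
(no output)
```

View pics/c1.png

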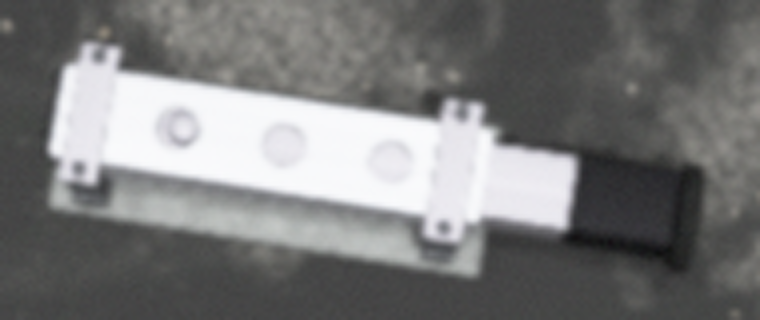

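The crop shows the button in the first hole at about crop (180,127), with empty holes at (284,144) and (390,161). The foot grip spans crop x 575–670, with the flange at about 685.

```bash
cat > h.py <<'E'
from rig import env, imaging
import cv2,numpy as np
def ray(cam,uv,z,c=None):
    c=c or imaging.calibration(cam)
    K=np.array([[c['fx'],0,c['cx']],[0,c['fy'],c['cy']],[0,0,1]])
    p=cv2.undistortPoints(np.array([[uv]],float),K,c['D'])[0,0]
    d=c['R'].T@np.array([*p,1]); o=-c['R'].T@c['t']
    return o+d*(z-o[2])/d[2]
def full(u,v): return ((u+.5)/4-.5+260,(v+.5)/4-.5+140)
E
python3 - <<'E'
from h import *
for n,u,v,z in[("h1",178,128,.054),("btn",183,127,.06),("h2",284,144,.054),("h3",390,161,.054),("grip near",575,195,.052),("foot end",668,212,.052),("flange",687,217,.05)]:
    print(n,ray("top",full(u,v),z))
a=ray("top",full(178,128),.054);b=ray("top",full(390,161),.054)
d=a-b;L=np.hypot(*d[:2]);u=d/L;print("L",L,"yaw",np.degrees(np.arctan2(u[1],u[0])))
m=(a+b+ray("top",full(284,144),.054))/3
o=m+.005*u;x=np.array([u[1],-u[0],0]);print("origin",o)
for y in(.035,-.13,-.17):print(y,o+y*u)
for uv,z in[((300,22),.3),((300,22),.5),((470,283),.052),((600,100),.25),((600,250),.2),((240,235),.05)]:print(uv,z,ray("top",uv,z))
E
```

```text
h1 [ 0.62197586 -0.00938172  0.054     ]
btn [ 0.6211024  -0.01166077  0.06      ]
h2 [ 0.61569511 -0.04863805  0.054     ]
h3 [ 0.60909558 -0.08770851  0.054     ]
grip near [ 0.59643619 -0.1557324   0.052     ]
foot end [ 0.58996957 -0.18978434  0.052     ]
flange [ 0.58841497 -0.19701915  0.05      ]
L 0.07937876480370047 yaw 80.66169568882017
origin [ 0.61640017 -0.04364236  0.054     ]
0.035 [ 0.62207939 -0.0091062   0.054     ]
-0.13 [ 0.59530591 -0.17191953  0.054     ]
-0.17 [ 0.58881537 -0.21138943  0.054     ]
(300, 22) 0.3 [ 0.73723366 -0.02199024  0.3       ]
(300, 22) 0.5 [ 0.64089057 -0.03840588  0.5       ]
(470, 283) 0.052 [ 0.4574088 -0.2504545  0.052    ]
(600, 100) 0.25 [ 0.66454012 -0.36460463  0.25      ]
(600, 250) 0.2 [ 0.49476233 -0.37748258  0.2       ]
(240, 235) 0.05 [0.5283376  0.08557454 0.05      ]
```

Run:
```python
from h import *
def tri(a,b):
    best=min(((np.linalg.norm(ray("top",a,z)[:2]-ray("scene",b,z)[:2]),z) for z in np.linspace(0,.7,141)))
    return best,ray("top",a,best[1])
print(tri((572,18),(308,77)))
print("balance corner",tri((605,72),(327,75)),tri((598,218),(399,95)))
```

```text
((np.float64(0.006373346794485205), np.float64(0.325)), array([ 0.72791051, -0.30703585,  0.325     ]))
balance corner ((np.float64(0.02317613538763872), np.float64(0.335)), array([ 0.66554466, -0.33325215,  0.335     ])) ((np.float64(0.007404139137397935), np.float64(0.315)), array([ 0.51954671, -0.32662496,  0.315     ]))
```

Emit:
{"op": "send_rows", "data": {
  "deltas": "0 0 0 0 0 -8.48;0 0 0 0 0 -8.48;0 0 0 0 0 -8.48;0 0 0 0 0 -8.48;0 0 0 0 0 -8.48;0 0 0 0 0 -8.48;0 0 0 0 0 -8.48;0 0 0 0 0 -8.48;0 0 0 0 0 0",
  "grip": 1
}}

```text
t: 1.0
eef_pos: [0.1438, -0.6336, 0.3031]
eef_rot: [0.762, 0.647, 0.001, -0.001]
wrist_force: [0.3, -0.1, 0.1]
opening: -0.0001
gripper_force: 0.0
```

Emit:
{"op": "send_rows", "data": {
  "deltas": "0.0433 0.0232 0 0 0 0;0.0433 0.0232 0 0 0 0;0.0433 0.0232 0 0 0 0;0.0433 0.0232 0 0 0 0;0.0433 0.0232 0 0 0 0;0.0433 0.0232 0 0 0 0;0.0433 0.0232 0 0 0 0;0.0433 0.0232 0 0 0 0;0.0433 0.0232 0 0 0 0;0.0433 0.0232 0 0 0 0;0.0433 0.0232 0 0 0 0;0 0 0 0 0 0"
}}

```text
t: 2.2
eef_pos: [0.4779, -0.1965, 0.3045]
eef_rot: [0.759, 0.652, 0.004, -0.0]
wrist_force: [1.0, -1.0, 1.2]
opening: 0.0001
gripper_force: 0.0
```

Emit:
{"op": "send_rows", "data": {
  "deltas": "0.0347 0.0186 0.016 0 0 0;0.0347 0.0186 0.016 0 0 0;0.0347 0.0186 0.016 0 0 0;0.0347 0.0186 0.016 0 0 0;0.0347 0.0186 0.016 0 0 0;0.0347 0.0186 0.016 0 0 0;0 0 0 0 0 0;0 0 0 0 0 0"
}}

```text
t: 3.0
eef_pos: [0.617, -0.0172, 0.2069]
eef_rot: [0.762, 0.647, -0.001, -0.001]
wrist_force: [-0.5, -0.2, -0.1]
opening: -0.0004
gripper_force: 0.0
```

Run:
```python
from h import *
o=env.get_obs();print(o['eef_pos'],o['eef_rot'],o['joints'],o['wrist_force'])
c=imaging.calibration("wrist");print(c)
im=imaging.grab_frame("wrist");cv2.imwrite("pics/w1.png",im[:,:,::-1])
K=np.array([[c['fx'],0,c['cx']],[0,c['fy'],c['cy']],[0,0,1]])
p,_=cv2.projectPoints(np.array([[.6221,-.0091,.06],[.5953,-.1719,.052]]),cv2.Rodrigues(c['R'])[0],c['t'],K,c['D']);print(p)
```

```text
[ 0.61696041 -0.01724249  0.20693696] [ 7.62381352e-01  6.47127113e-01 -9.00966159e-04 -6.01764656e-04] [ 0.2044559   0.68967259 -0.35666781  1.62702527  0.29245747  0.88019187
 -0.42860789] [-0.52993813 -0.17075842 -0.08213289]
{'fx': 420.09703452963555, 'fy': 420.09703452963555, 'cx': 326.36881836815144, 'cy': 235.60665423434867, 'D': array([-0.06957634,  0.        ,  0.        ,  0.        ,  0.        ]), 'R': array([[ 0.98670268, -0.16251174, -0.00278404],
       [-0.15308487, -0.93494962,  0.32005348],
       [-0.05461538, -0.31537144, -0.94739539]]), 't': array([-0.61108171,  0.06773906,  0.31785519])}
[[[333.78340949 236.00173205]]

 [[332.17659667 454.0592422 ]]]
```

View pics/w1.png

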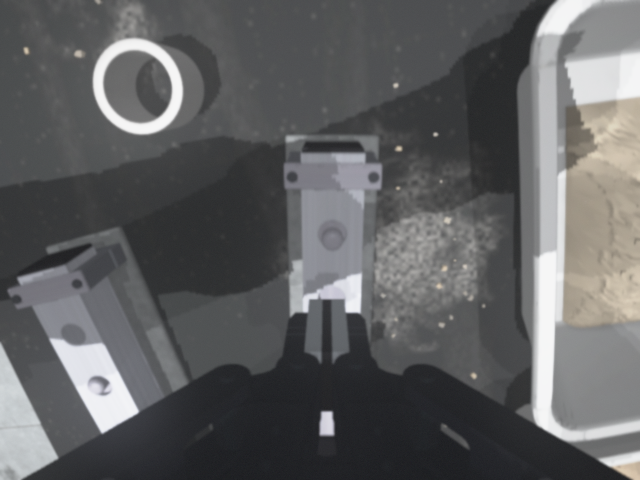

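The wrist view shows the button at (332,237), against a predicted (334,236). The leg is upright in the image, so the yaw is right. Descending to press.

Emit:
{"op": "send_rows", "data": {
  "deltas": "0.0088 0.0037 0 0 0 0;0 0 0.03 0 0 0;0 0 0.025 0 0 0;0 0 0.01 0 0 0;0 0 0 0 0 0;0 0 0 0 0 0"
}}

```text
t: 3.65
eef_pos: [0.623, -0.0101, 0.1441]
eef_rot: [0.763, 0.647, 0.001, 0.001]
wrist_force: [-0.3, -0.3, 0.7]
opening: 0.0001
gripper_force: 0.0
```

Emit:
{"op": "send_rows", "data": {
  "deltas": "0 0 0.004 0 0 0;0 0 0.004 0 0 0;0 0 0.004 0 0 0;0 0 0 0 0 0"
}}

```text
t: 4.05
eef_pos: [0.6227, -0.0097, 0.1311]
eef_rot: [0.762, 0.647, 0.0, 0.0]
wrist_force: [0.5, -0.3, 0.8]
opening: 0.0002
gripper_force: 0.4
```

Emit:
{"op": "send_rows", "data": {
  "deltas": "0 0 0.0015 0 0 0;0 0 0.0015 0 0 0;0 0 0 0 0 0"
}}

```text
t: 4.35
eef_pos: [0.6223, -0.0101, 0.1279]
eef_rot: [0.762, 0.647, -0.0, 0.0]
wrist_force: [-0.5, -0.8, 2.7]
opening: -0.0002
gripper_force: 1.4
```

Emit:
{"op": "send_rows", "data": {
  "deltas": "0 0 0.001 0 0 0;0 0 0.001 0 0 0;0 0 0 0 0 0"
}}

```text
t: 4.65
eef_pos: [0.6224, -0.0101, 0.1267]
eef_rot: [0.762, 0.647, -0.0, 0.0]
wrist_force: [-1.8, -0.7, 7.3]
opening: -0.0003
gripper_force: 3.7
```

Emit:
{"op": "send_rows", "data": {
  "deltas": "0 0 0.001 0 0 0;0 0 0 0 0 0;0 0 0 0 0 0"
}}

```text
t: 4.95
eef_pos: [0.6224, -0.0101, 0.1267]
eef_rot: [0.762, 0.647, -0.0, 0.001]
wrist_force: [-3.5, -0.3, 12.4]
opening: 0.0002
gripper_force: 6.0
```

Emit:
{"op": "send_rows", "data": {
  "deltas": "0 0 -0.015 0 0 0;0 0 -0.03 0 0 0;0 0 -0.03 0 0 0;0 0 0 0 0 0;0 0 0 0 0 0"
}}

```text
t: 5.45
eef_pos: [0.6222, -0.0095, 0.2004]
eef_rot: [0.762, 0.647, 0.0, 0.0]
wrist_force: [-0.5, -1.3, -0.1]
opening: -0.0001
gripper_force: 0.0
```

Run:
```python
from h import *
o=env.get_obs();print(o['eef_pos'],o['wrist_force'])
w=imaging.grab_frame("wrist");t=imaging.grab_frame("top")
im=np.zeros((480,760,3),np.uint8)
im[:320]=cv2.resize(t[140:220,260:450],None,fx=4,fy=4,interpolation=cv2.INTER_CUBIC);im[320:,:150]=w[150:310,260:410]
cv2.imwrite("pics/c2.png",im[:,:,::-1])
```

```text
[ 0.62223004 -0.00946252  0.20041846] [-0.47001107 -1.2972852  -0.06560507]
```

View pics/c2.png

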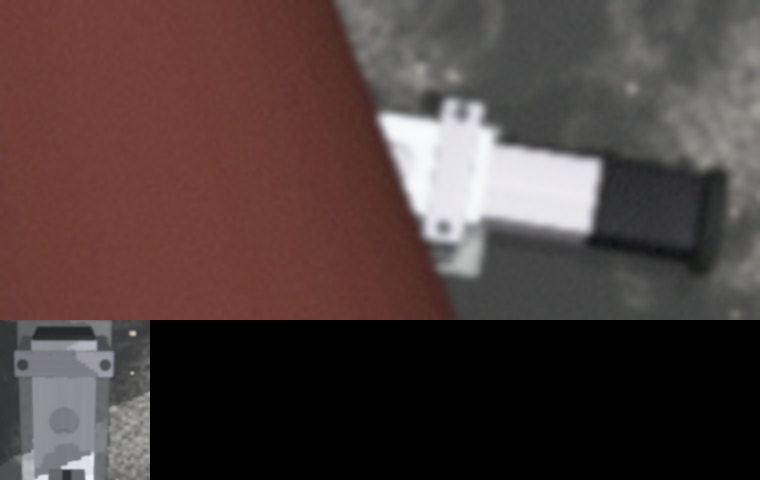

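The picture shows an empty first hole, and the foot has moved out about 24 crop px (about 9 mm), so the button is caught under the wall. Next is the foot.

Emit:
{"op": "send_rows", "data": {
  "deltas": "-0.0343 0 0 0 0 0;-0.0343 0 0 0 0 0;-0.0343 0 0 0 0 0;-0.0343 0 0 0 0 0;-0.0343 0 0 0 0 0;0 0 0.02 0 0 0;0 0 0.02 0 0 0;0 0 0 0 0 0;0 0 0 0 0 0",
  "grip": -0.5,
  "grip_force": 30
}}

```text
t: 6.45
eef_pos: [0.5941, -0.1785, 0.1589]
eef_rot: [0.762, 0.647, -0.001, -0.001]
wrist_force: [0.9, -0.1, 0.6]
opening: 0.0637
gripper_force: 0.0
```

Run:
```python
from h import *
o=env.get_obs();print(o['eef_pos'],o['eef_rot'],o['opening'])
c=imaging.calibration("wrist")
w=imaging.grab_frame("wrist")
cv2.imwrite("pics/w2.png",w[:,:,::-1])
```

```text
[ 0.59405957 -0.17848125  0.15892534] [ 7.62108526e-01  6.47447967e-01 -5.41688293e-04 -1.19657190e-03] 0.06372980097371289
```

View pics/w2.png

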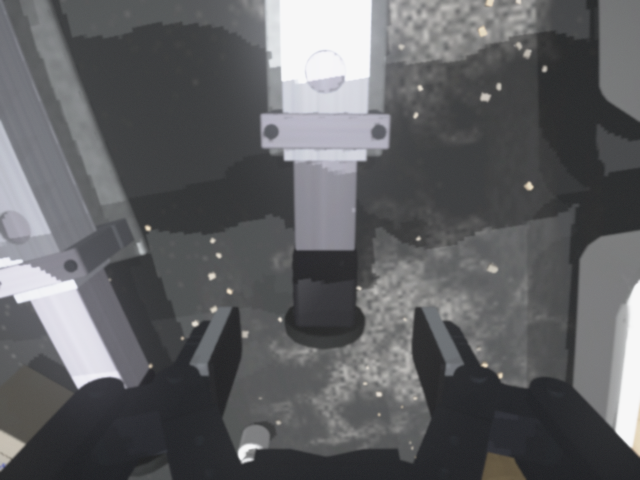

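Run:
```python
from h import *
u=np.array([.1622,.9868,0]);o=np.array([.6164,-.0436,0])
for n,p,z in[("near",(325,251),.052),("far",(325,325),.052),("bottle",(255,435),.03),("bottle2",(255,435),.0)]:
    q=ray("wrist",p,z);print(n,q,(q-o)@u,(q-o)@[u[1],-u[0],0])
for p in[(503,240),(537,230),(527,260)]:print(ray("top",p,.03))
```

```text
near [ 0.59650846 -0.16356109  0.052     ] -0.12160401327625693 -0.00017128466396448827
far [ 0.59026487 -0.20144657  0.052     ] -0.16000211138813009 -0.0001874322790007127
bottle [ 0.53300877 -0.28404778  0.03      ] -0.2507999267621163 -0.04328983896125458
bottle2 [ 5.21772373e-01 -3.11992029e-01 -2.77555756e-17] -0.28019785493758126 -0.04984535563689481
[ 0.52162193 -0.30589921  0.03      ]
[ 0.5365131  -0.35750481  0.03      ]
[ 0.49158061 -0.34100634  0.03      ]
```

The wrist view shows the foot grip centred between the open fingers, columns 295–357 and rows 251–325. The bottle at (255,440) is clear. Descend and grasp.

Emit:
{"op": "send_rows", "data": {
  "deltas": "-0.002 0 0.025 0 0 0;0 0 0.025 0 0 0;0 0 0.015 0 0 0;0 0 0 0 0 0;0 0 0 0 0 0"
}}

```text
t: 7.0
eef_pos: [0.5949, -0.1807, 0.0957]
eef_rot: [0.762, 0.647, 0.001, 0.0]
wrist_force: [0.2, 0.0, 0.5]
opening: 0.0641
gripper_force: 0.0
```

Emit:
{"op": "send_rows", "data": {
  "deltas": "0 0 0 0 0 0;0 0 0 0 0 0;0 0 0 0 0 0;0 0 0 0 0 0;0 0 0 0 0 0;0 0 0 0 0 0",
  "grip": 1,
  "grip_force": 30
}}

```text
t: 7.6
eef_pos: [0.5925, -0.1807, 0.096]
eef_rot: [0.763, 0.647, -0.002, -0.001]
wrist_force: [-4.1, 0.8, 6.0]
opening: 0.0298
gripper_force: 31.3
```

Emit:
{"op": "send_rows", "data": {
  "deltas": "-0.004 0 0 0 0 0;-0.004 0 0 0 0 0;-0.004 0 0 0 0 0;-0.004 0 0 0 0 0;-0.004 0 0 0 0 0;-0.003 0 0 0 0 0;0 0 0 0 0 0"
}}

```text
t: 8.3
eef_pos: [0.589, -0.2018, 0.096]
eef_rot: [0.762, 0.647, -0.001, -0.002]
wrist_force: [-4.7, 3.6, 5.8]
opening: 0.0292
gripper_force: 31.4
```

Emit:
{"op": "send_rows", "data": {
  "deltas": "-0.002 0 0 0 0 0;-0.002 0 0 0 0 0;0 0 0 0 0 0"
}}

```text
t: 8.6
eef_pos: [0.5885, -0.2051, 0.096]
eef_rot: [0.762, 0.647, -0.0, -0.003]
wrist_force: [-5.2, 4.4, 5.0]
opening: 0.0299
gripper_force: 31.4
```

Emit:
{"op": "send_rows", "data": {
  "deltas": "-0.002 0 0 0 0 0;-0.001 0 0 0 0 0;0 0 0 0 0 0"
}}

```text
t: 8.9
eef_pos: [0.5879, -0.2084, 0.096]
eef_rot: [0.762, 0.647, -0.001, -0.002]
wrist_force: [-3.9, 3.8, 6.5]
opening: 0.0297
gripper_force: 31.4
```

Emit:
{"op": "send_rows", "data": {
  "deltas": "-0.001 0 0 0 0 0;-0.001 0 0 0 0 0;0 0 0 0 0 0"
}}

```text
t: 9.2
eef_pos: [0.5876, -0.2102, 0.0961]
eef_rot: [0.762, 0.647, -0.0, -0.002]
wrist_force: [-4.5, 4.6, 6.0]
opening: 0.0293
gripper_force: 31.4
```

Emit:
{"op": "send_rows", "data": {
  "deltas": "-0.001 0 0 0 0 0;-0.001 0 0 0 0 0;0 0 0 0 0 0"
}}

```text
t: 9.5
eef_pos: [0.5873, -0.2117, 0.0961]
eef_rot: [0.762, 0.647, -0.0, -0.003]
wrist_force: [-5.2, 5.6, 5.2]
opening: 0.0293
gripper_force: 31.4
```

Emit:
{"op": "send_rows", "data": {
  "deltas": "-0.001 0 0 0 0 0;0 0 0 0 0 0"
}}

```text
t: 9.7
eef_pos: [0.5873, -0.2118, 0.096]
eef_rot: [0.762, 0.647, 0.0, -0.003]
wrist_force: [-3.8, 6.1, 5.7]
opening: 0.0299
gripper_force: 31.4
```

Emit:
{"op": "send_rows", "data": {
  "deltas": "-0.001 0 0 0 0 0;-0.001 0 0 0 0 0;0 0 0 0 0 0"
}}

```text
t: 10.0
eef_pos: [0.5873, -0.212, 0.096]
eef_rot: [0.762, 0.648, 0.001, -0.004]
wrist_force: [-4.9, 8.4, 6.5]
opening: 0.0298
gripper_force: 31.5
```

Run:
```python
from h import *
w=imaging.grab_frame("wrist");t=imaging.grab_frame("top")
im=np.zeros((560,760,3),np.uint8)
im[:320]=cv2.resize(t[140:220,260:450],None,fx=4,fy=4,interpolation=cv2.INTER_CUBIC);im[320:,:320]=w[0:240,160:480]
cv2.imwrite("pics/c3.png",im[:,:,::-1])
```

```text
(no output)
```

View pics/c3.png

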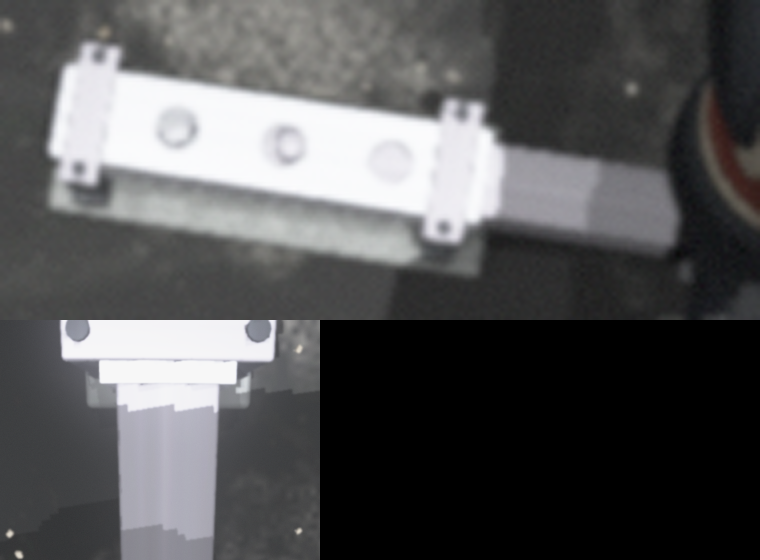

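The button now stands in the middle hole at crop (288,144), and the pull has stopped against it. Relax and release.

Emit:
{"op": "send_rows", "data": {
  "deltas": "0.002 0 0 0 0 0;0 0 0 0 0 0;0 0 0 0 0 0"
}}

```text
t: 10.4
eef_pos: [0.5873, -0.2117, 0.0961]
eef_rot: [0.762, 0.647, 0.0, -0.003]
wrist_force: [-4.7, 4.9, 6.1]
opening: 0.0294
gripper_force: 31.4
```

Emit:
{"op": "send_rows", "data": {
  "deltas": "0 0 0 0 0 0;0 0 0 0 0 0;0 0 0 0 0 0;0 0 0 0 0 0;0 0 0 0 0 0",
  "grip": -0.5
}}

```text
t: 10.9
eef_pos: [0.5886, -0.2158, 0.0949]
eef_rot: [0.762, 0.647, 0.0, 0.0]
wrist_force: [-0.9, 0.7, 0.5]
opening: 0.0642
gripper_force: 0.0
```

Emit:
{"op": "send_rows", "data": {
  "deltas": "0 0 -0.02 0 0 0;0 0 -0.03 0 0 0;0 0 -0.03 0 0 0;0 0 -0.03 0 0 0;-0.01 -0.04 0 0 0 0;-0.01 -0.04 0 0 0 0;-0.01 -0.04 0 0 0 0;0 0 0 0 0 0;0 0 0 0 0 0"
}}

```text
t: 11.8
eef_pos: [0.4648, -0.2261, 0.2053]
eef_rot: [0.763, 0.647, 0.0, 0.0]
wrist_force: [1.4, -0.8, 1.2]
opening: 0.064
gripper_force: 0.0
```

Run:
```python
from h import *
o=env.get_obs();print(o['t'],o['eef_pos'],o['wrist_force'],o['opening'])
t=imaging.grab_frame("top")
cv2.imwrite("pics/c4.png",cv2.resize(t[140:320,260:510],None,fx=3,fy=3)[:,:,::-1])
```

```text
11.8 [ 0.46481767 -0.22614184  0.20528579] [ 1.36632001 -0.8085865   1.24347361] 0.06401122393332592
```

View pics/c4.png

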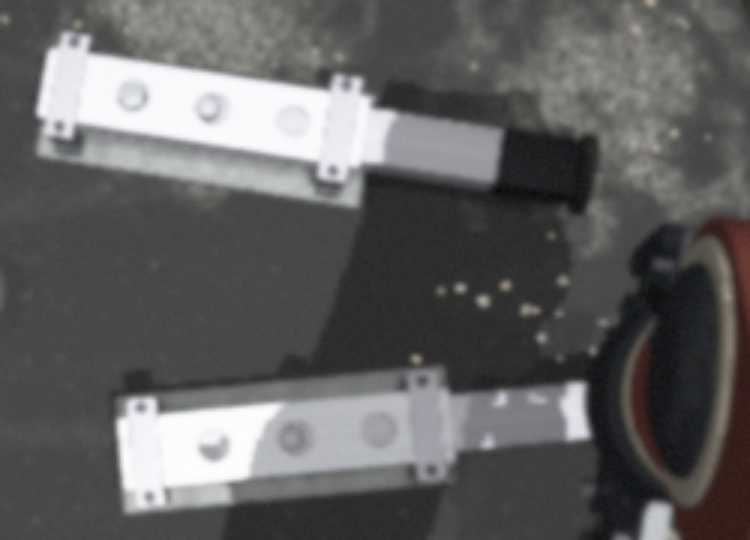

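The top view shows both buttons in the middle hole, with the short leg's at (210,107). Both feet are drawn out equally, the longer leg is unmoved and the gripper is clear.

```bash
python3 -c "
from rig import env
print(env.sign_off())"
```

```text
the job is handed in; nothing more can be done
None
```

The job is handed in: the shorter leg's button now stands in its middle hole, so both legs look the same length in the final top view. The longer leg was not touched, and the gripper is open and clear of everything; the robot's clock read 11.8 s of the allowed 35 s before hand-in.

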